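# Clamp a round bar in the V-block drilling jig

## Task

Lay the loose aluminium bar in both V-blocks of the drilling jig, clear of the yellow end stop, then slide it along the Vs until its end bears firmly on the stop, and let go of it. Then swing the clamp strap over until it snaps down on the bar and holds it. Work gently: do not drop the bar into the jig, ram the stop or force the strap down hard on the bar, and leave the jar, the tape measure and the pliers alone.

Things in the scene. Friction and masses are not known exactly. Their poses are not given: they have to be found in the camera images.
- bar: Loose round aluminium bar, 28 mm diameter, 200 mm long, about 0.33 kg, plain and the same at both ends, lying on the bench. Origin at its centre; x runs along the bar.
- jig: Blue V-block drilling jig on a dark steel base plate, screwed down. Origin on the bench, below the line of the Vs; x runs along the Vs toward the end stop, y to the left, z up. Base plate 12 mm thick, x -125 to 135, y -95 to 65 mm. Two 90 degree V-blocks, 22 mm long each, at x -65 and +65 mm, 66 mm wide, 54 mm high, V mouths 44 mm wide; between them 108 mm are open for the fingers.
- seat (a point): Point on the line of the Vs, halfway between the V-blocks, 52 mm above the bench, axes as the jig's: the axis of the seated bar passes through it along x (the bar's centre may lie anywhere along that line until it is slid home).
- stop: Yellow end stop with a steel button, fixed on the base plate, set anew each time: its face is 106 to 118 mm along jig x from the jig's origin. Origin 12 mm above the bench, below the button's face; axes as the jig's; button centre 40 mm above it. The face looks to -x; the bar fully home touches it with its end, its centre 100 mm from the face. Stiff: a held bar meets it hard.
- strap (a joint): Clamp strap hinge, rad. 0 = closed, level across the seated bar; 1.75 = fully open, leaning back past upright (its start). A spring acts over centre: above about 0.43 it pushes the strap open (about 5 N at the red tip to overcome), below it snaps the strap shut and presses it on the bar with about 6 N. Damped. Let go above 0.43 it swings open again.
- strap_hinge (a point): Middle of the strap's hinge pin, axes as the jig's: at jig x 65, y -50, z 76 mm; the hinge line runs along jig x. Fixed ears at either side of it (jig x 49 to 81, y -60 to -40, 85 mm high); behind them two spring lugs (jig x 38 and 92, y -70 to -84, 70 mm high) carry black spring struts that run to a pin on the strap.
- strap_tip (a point): Middle of the outer face (on top when closed) of the strap's red end piece, 24 x 36 x 12 mm: 100 mm from the hinge line along the strap, 6 mm outside its mid plane, at jig x 65 mm. The strap is 20 mm wide, 8 mm thick, 118 mm long from the hinge. Closed, the tip is at jig y +50, z 82 mm; open, the strap leans back on the -y side, its end 195 mm above the bench.
- jar: Bystander: glass screw jar with a yellow lid, 68 mm across, 91 mm high. Origin at the centre of its underside.
- tape_measure: Bystander: green tape measure, 36 x 91 x 68 mm high. Origin at the centre of its underside.
- pliers: Bystander: pliers with red handles lying flat, 180 x 60 x 18 mm. Origin at the centre of their underside.

How it is judged:
By the outcome, as a careful person would: the job done as asked, in the order asked, and still so for the second after the job is handed in, with the robot touching nothing.
It also fails if it takes over 64 s, if anything falls off the work surface, if the arm or the gripper's body presses on something with over 40 N, if the wrist force passes 120 N, or if a joint passes its speed limit or range.

## Robot

A 7-joint arm with a two-finger parallel gripper is mounted at the origin on a cart in front of the work surface, level with it; the furniture and walls round the work are solid. World frame = base frame: x ahead of the robot, y to its left, z up, the work surface at z = 0. Lengths are in mm, angles in rad, forces in N, time in s.
With the tool pointing down it reaches from about 400 to 750 mm from the base axis. Payload 19.5 kg.
Tool frame: the origin (TCP) lies midway between the tips of the shut fingers; the grasp point (between the pads) lies r.grasp_offset behind it (r.grasp_offset is the distance from the TCP to the grasp point, in mm); z points along the fingers, y is the direction in which the jaws open and shut (so a half turn about z gives the same grasp; the last joint's range is limited). The gripper opens to 85 mm and grips with 20 to 120 N. Pads are 22 mm wide; open, the fingers measure 114 mm over their backs; the gripper's body (76 mm by 85 mm) begins 54 mm behind the grasp point. The pads swing forward as they close: fully open they stand 13 mm farther back than shut.
Start: joints at [1.222, 0.707, -0.028, 1.485, 0.022, 0.951, -0.075], TCP at [173.647, -548.122, 204.168] pointing down, gripper open.
Joint ranges: [-2.71, 2.71], [-0.32, 2.16], [-1.57, 1.52], [0, 2.45], [-1.46, 4.6], [0, 2.02], [-2.83, 2.83]. Speed limits (rad/s): [1.89, 1.89, 2.57, 2.57, 3.01, 3.01, 3.01].

## Interface

Orientations are given as a unit quaternion [w, x, y, z].
In Python, from plant import r gives the robot as it stands. Calls block until the motion is done:
- r.goto(position, orientation): joint-space move of the TCP to a pose.
- r.move_straight(position, rot=None, vel=150, threshold=None): straight line of the TCP; rot=None keeps the orientation; vel is the mean speed in mm/s. With threshold (N) it stops when the force on the tool has changed by that much, and returns True; else False.
- r.set_joints(angles): joint-space move.
- r.move_gripper(opening, effort=None): finger opening in mm; effort is the grip in N (None keeps the last); returns when the fingers have stopped.
- r.pause(seconds).
- r.solve_ik(position, orientation): joint angles nearest the present ones, or None.
- r.state(): the state.
- r.snapshot(name): name is "side" or "top" or "wrist"; returns the picture (420x560x3 uint8, blue, green, red); there is no depth.
- r.camera_model(name): a dict with "fx", "fy", "cx", "cy" (pixels), "pose" (4x4, takes a point from camera to world coordinates). Camera axes: x right, y up, looking along -z (the intrinsics and any distortion apply to the point x, -y, -z); pixel columns grow to the right and rows downward; lengths in mm; the calibration is good to about 2 mm. A picture is of the moment at which its call begins: read the wrist's pose just before it. camera_model takes no time and is no camera call; for the wrist camera it gives the pose at the moment of the call.
A pose or a line that the arm cannot do raises r.IKError and nothing moves.
- r.sign_off(): hands the job in, once; it reports no verdict.
The state is a dict: "clock": time; "qpos": joint angles; "qvel": joint speeds; "joint_efforts": joint torques, N m; "ee_pos": TCP position; "eef_rot": TCP orientation; "wrist_force": force on the tool from outside, world axes, zero at the start; "wrist_torque": the same for the moment, N m; "gripper_width": finger opening in mm.
Only numpy, scipy, OpenCV 4.12 (cv2) and the standard library are available. Lean on these libraries where they do the work, as an engineer would, in place of code of your own. Each camera call takes 0.05 s, during which the arm holds its last target.

## Working session

There is one attempt and no reset: what is moved stays moved. The work goes in short steps, each a Python script; the robot and the scene stay as the last script left them, time stands still between calls to the robot, and variables do not carry over. Pictures are saved under pics/ and viewed, and the job is handed in when it is done.

```bash
mkdir -p pics; ls; python3 - <<'E'
from plant import r
import cv2
for n in("side","top","wrist"):
    m=r.camera_model(n);print(n,{k:(v if k!='pose' else None) for k,v in m.items()});print(m['pose'])
    cv2.imwrite(f"pics/{n}0.png",r.snapshot(n))
print(r.state(),r.grasp_offset)
E
```

```text
pics
side {'fx': 500.13167541820354, 'fy': 500.13167541820354, 'cx': 272.34736952743907, 'cy': 211.06473269565953, 'pose': None}
[[ 9.96643445e-01  4.02041485e-02 -7.13124807e-02  4.17004544e+02]
 [-8.17636270e-02  4.45559157e-01 -8.91510935e-01 -1.05452526e+03]
 [-4.06850925e-03  8.94349297e-01  4.47350850e-01  5.45036586e+02]
 [ 0.00000000e+00  0.00000000e+00  0.00000000e+00  1.00000000e+00]]
top {'fx': 482.14216559626595, 'fy': 482.14216559626595, 'cx': 277.5469549985503, 'cy': 209.90015909742166, 'pose': None}
[[-1.22376982e-02  9.97500768e-01 -6.95877637e-02  4.02273053e+02]
 [-9.99922392e-01 -1.23704514e-02 -1.47707559e-03 -1.06648205e+02]
 [-2.33421609e-03  6.95642872e-02  9.97574740e-01  1.22514228e+03]
 [ 0.00000000e+00  0.00000000e+00  0.00000000e+00  1.00000000e+00]]
wrist {'fx': 295.65927154678303, 'fy': 295.65927154678303, 'cx': 280.2854206477643, 'cy': 209.6009273933028, 'pose': None}
[[ 3.01407949e-01  9.10522279e-01  2.83023722e-01  2.46487659e+02]
 [-9.53495102e-01  2.88005165e-01  8.88825993e-02 -5.25865908e+02]
 [-5.82706616e-04 -2.96651654e-01  9.54985579e-01  3.72326329e+02]
 [ 0.00000000e+00  0.00000000e+00  0.00000000e+00  1.00000000e+00]]
{'clock': 0.15, 'qpos': array([ 1.22230224,  0.70692984, -0.02759182,  1.484873  ,  0.02199097,
        0.95091382, -0.07545801]), 'qvel': array([ 1.65513144e-04, -3.32015519e-04, -3.13149069e-04, -2.99455852e-03,
        1.39368038e-05,  1.55550639e-04,  1.20104649e-03]), 'joint_efforts': array([-5.61273737e-04, -8.83303785e+01,  1.23393092e+00, -2.36193377e+01,
        1.68030494e-02,  5.30930789e-03, -9.03737441e-05]), 'ee_pos': array([ 173.5782156 , -547.94597833,  203.85681711]), 'eef_rot': array([-4.03418842e-04,  9.88256463e-01,  1.52803777e-01, -7.79817203e-05]), 'wrist_force': array([0.45167921, 0.22576386, 0.04754194]), 'wrist_torque': array([-0.01067232, -0.04728619,  0.01921507]), 'gripper_width': 85.41260243140526} 18.700000000000003
```

View pics/side0.png

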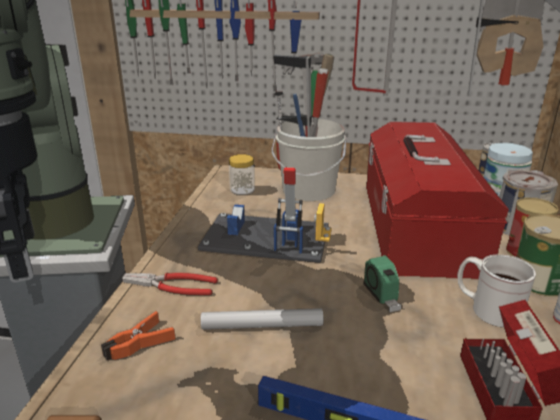

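View pics/top0.png

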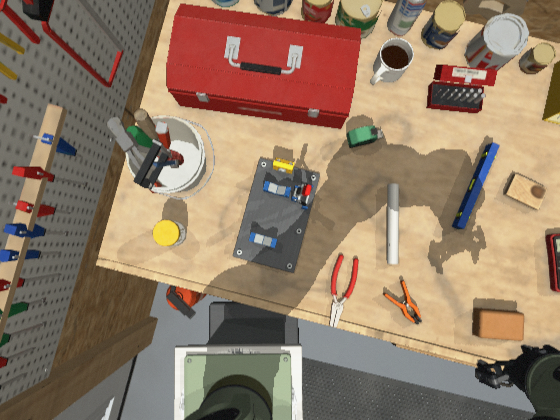

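View pics/wrist0.png

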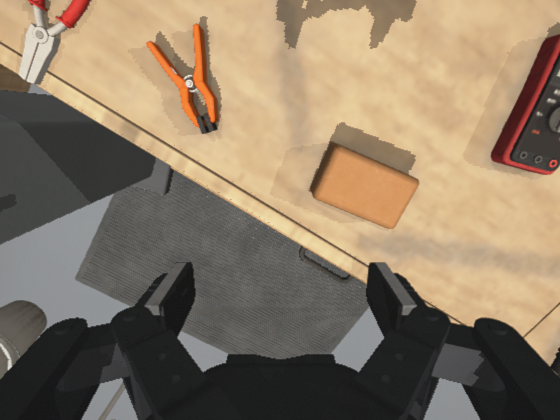

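The side view shows the bar at about (262,319), the jig at (270,235), the yellow stop at (320,222) and the red strap tip at (290,178). In the top view the bar runs from (393,185) to (392,262) and the jig is centred at about (277,213), with the stop toward +x. Next I'll take coarse positions from these two views.

```bash
cat > h.py <<'E'
import numpy as np,cv2
from scipy.spatial.transform import Rotation as R
def ray(m,u,v):
    P=np.array(m['pose']);d=np.array([(u-m['cx'])/m['fx'],-(v-m['cy'])/m['fy'],-1.]);d=P[:3,:3]@d
    return P[:3,3],d/np.linalg.norm(d)
def plane(m,u,v,z):
    o,d=ray(m,u,v);return o+d*(z-o[2])/d[2]
def tri(*obs):
    A=np.zeros((3,3));b=np.zeros(3);rs=[ray(*o) for o in obs]
    for o,d in rs:
        M=np.eye(3)-np.outer(d,d);A+=M;b+=M@o
    p=np.linalg.solve(A,b);return p,[float(np.linalg.norm((np.eye(3)-np.outer(d,d))@(p-o))) for o,d in rs]
def proj(m,p):
    P=np.array(m['pose']);c=P[:3,:3].T@(np.asarray(p,float)-P[:3,3]);return np.array([m['cx']+m['fx']*c[0]/-c[2],m['cy']-m['fy']*c[1]/-c[2]])
def blobs(img,lo,hi,amin=20,roi=None):
    hsv=cv2.cvtColor(img,cv2.COLOR_BGR2HSV);k=cv2.inRange(hsv,np.array(lo),np.array(hi))
    if roi is not None:
        z=np.zeros_like(k);x0,y0,x1,y1=roi;z[y0:y1,x0:x1]=k[y0:y1,x0:x1];k=z
    cs,_=cv2.findContours(k,cv2.RETR_EXTERNAL,cv2.CHAIN_APPROX_NONE)
    return sorted([c for c in cs if cv2.contourArea(c)>=amin],key=cv2.contourArea,reverse=True),k
def quat(Rm):
    q=R.from_matrix(Rm).as_quat();return np.array([q[3],q[0],q[1],q[2]])
def down(yaw):
    # tool z down, tool y (jaw) along world direction at angle yaw
    y=np.array([np.cos(yaw),np.sin(yaw),0]);z=np.array([0,0,-1.]);return quat(np.column_stack([np.cross(y,z),y,z]))
def rot(q):
    return R.from_quat([q[1],q[2],q[3],q[0]]).as_matrix()
E
python3 - <<'E'
from plant import r
from h import *
ms,mt=r.camera_model('side'),r.camera_model('top')
S,T=cv2.imread('pics/side0.png'),cv2.imread('pics/top0.png')
for n,I,roi in(('side',S,(190,300,340,340)),('top',T,(375,170,412,275))):
    b,k=blobs(I,(0,0,90),(180,45,255),100,roi)
    for c in b[:2]: print(n,cv2.contourArea(c),cv2.minAreaRect(c),cv2.boundingRect(c))
# bar centre guess
print(tri((ms,262,319),(mt,393,223)))
for n,I,roi in(('side',S,(300,190,345,250)),('top',T,(255,150,310,180))):
    b,k=blobs(I,(20,120,80),(35,255,255),10,roi)
    for c in b[:3]: print(n,'yellow',cv2.contourArea(c),cv2.boundingRect(c))
s=cv2.resize(S[160:270,180:350],None,fx=4.5,fy=4.5,interpolation=cv2.INTER_CUBIC)
cv2.imwrite('pics/side0c.png',s)
t=cv2.resize(T[140:285,215:415],None,fx=4,fy=4,interpolation=cv2.INTER_CUBIC)
cv2.imwrite('pics/top0c.png',t)
st=r.state();m=r.camera_model('wrist')
Rt=rot(st['eef_rot']);P=np.array(m['pose'])
print('wrist cam in tool',(Rt.T@P[:3,:3]).round(3),(Rt.T@(P[:3,3]-st['ee_pos'])).round(1))
for n,uv in(('bar e1',(394,185)),('bar e2',(392,262))): print(n,plane(mt,*uv,14))
for n,uv in(('pl',(263,158)),('pr',(318,170)),('bl',(235,257)),('br',(292,271))): print(n,plane(mt,*uv,12))
E
```

```text
side 1994.5 ((261.59375, 318.3135681152344), (17.72348976135254, 123.09831237792969), 88.09085083007812) (200, 308, 124, 21)
top 799.5 ((392.5, 222.99996948242188), (79.99998474121094, 10.999998092651367), 90.0) (387, 183, 12, 81)
(array([ 450.98072556, -394.30983487,   14.64995497]), [0.8270713844207139, 0.8270713844205875])
side yellow 186.0 (316, 203, 14, 38)
top yellow 194.5 (273, 157, 22, 17)
wrist cam in tool [[-0.001  0.955  0.297]
 [ 1.     0.001 -0.   ]
 [-0.     0.297 -0.955]] [  76.2    0.8 -168.5]
bar e1 [ 546.15150058 -399.73919463   14.        ]
bar e2 [ 352.76698754 -389.12942474   14.        ]
pl [619.57258545 -69.50138254  12.        ]
pr [ 587.06699821 -208.691227     12.        ]
bl [369.9236221    3.19851433  12.        ]
br [ 333.34102041 -139.10802802   12.        ]
```

View pics/side0c.png

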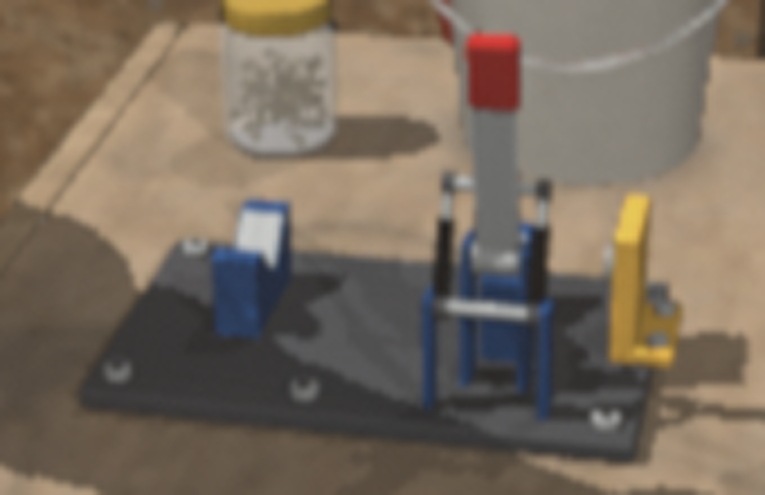

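View pics/top0c.png

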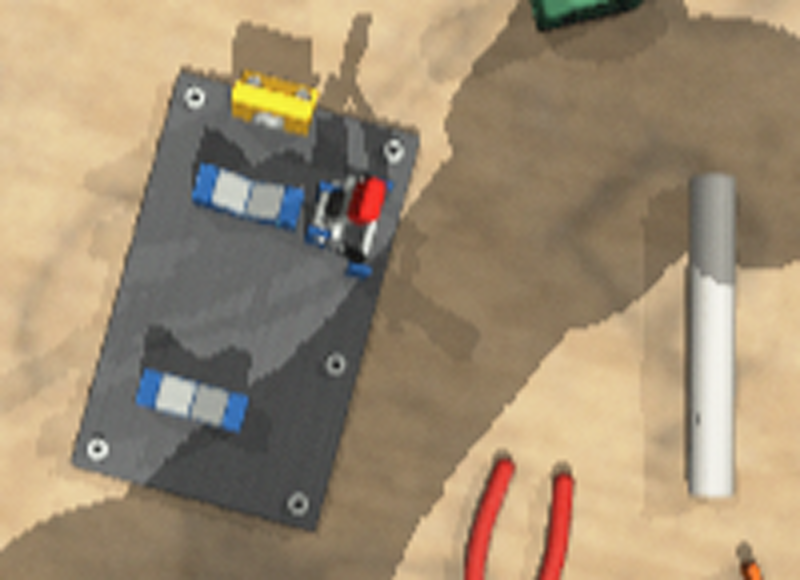

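```bash
python3 - <<'E'
from plant import r
from h import *
import pickle
mt=r.camera_model('top')
c={n:plane(mt,*uv,12)[:2] for n,uv in(('pl',(260.75,157)),('pr',(319.5,172.5)),('bl',(233,256)),('br',(294.5,273)))}
ex=(c['pl']-c['bl']+c['pr']-c['br']);yaw=np.arctan2(ex[1],ex[0]);ex/=np.linalg.norm(ex);ey=np.array([-ex[1],ex[0]])
O=sum(c.values())/4-5*ex+15*ey
print('jig',O,yaw,[np.linalg.norm(c['pl']-c['bl']),np.linalg.norm(c['pl']-c['pr'])])
print('jar',plane(mt,167,233,91))
V=[]
def look(p,q,n):
    r.goto(p,q)
    m=r.camera_model('wrist');I=r.snapshot('wrist');cv2.imwrite(f'pics/{n}.png',I);V.append((n,m));print(n,r.state()['clock'],r.state()['ee_pos'].round(1),r.state()['qpos'].round(2))
qb=down(-0.055-np.pi/2)
look([400,-430,200],qb,'b1'); look([400,-350,200],qb,'b2')
qj=down(yaw-np.pi/2)
def J(x,y,z): return [*(O+x*ex+y*ey),z]
look(J(-70,-60,260),qj,'j1'); look(J(-70,50,260),qj,'j2')
pickle.dump((V,O,yaw),open('v.pkl','wb'))
E
```

```text
jig [475.09151796 -87.52805142] -0.27027412612906015 [np.float64(259.9055163464032), np.float64(154.27938497275622)]
jar [430.16545609 155.62076671  91.        ]
b1 1.2 [ 398.6 -431.2  200.1] [ 0.71  0.73  0.12  1.45 -0.09  0.97 -0.77]
b2 1.6667 [ 399.4 -351.1  200.3] [ 0.59  0.65  0.12  1.65 -0.1   0.84 -0.87]
j1 2.6417 [ 391.8 -128.1  259.7] [ 0.07  0.4   0.25  1.94 -0.13  0.82 -1.45]
j2 3.2083 [421.1 -21.7 259.8] [-0.19  0.42  0.25  1.91 -0.14  0.83 -1.71]
```

View pics/b1.png

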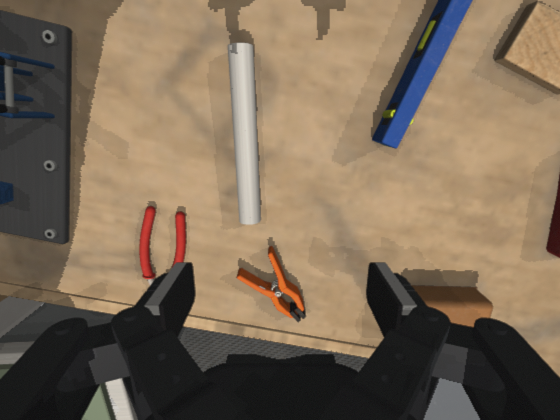

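View pics/b2.png

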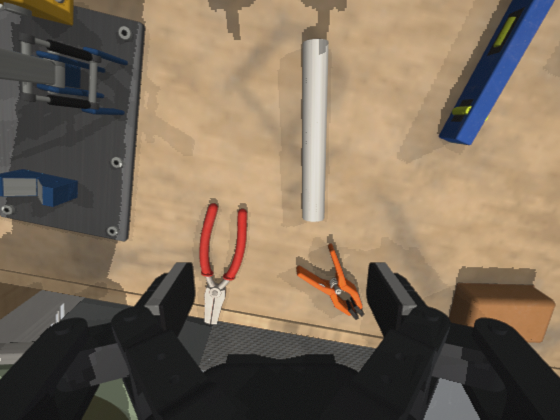

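View pics/j1.png

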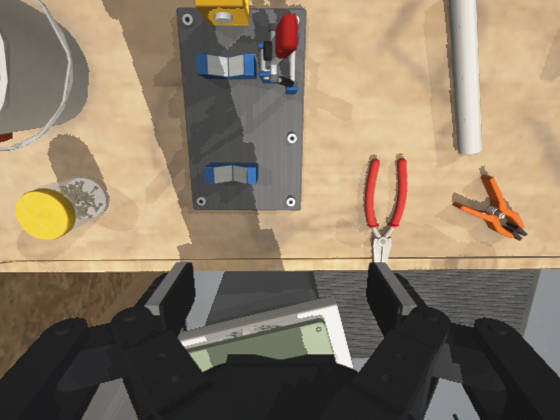

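View pics/j2.png

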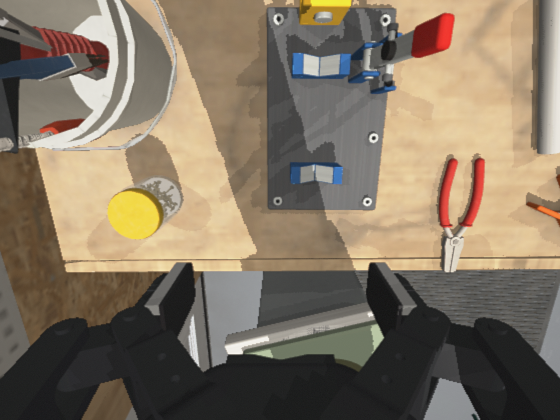

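b1 shows the bar from about (241,43) to (250,222); b2 shows it from (315,40) to (313,220). In j1 and j2 the two blue V-blocks are at about (227,66)/(231,174) and (321,66)/(316,173). The stop is at the top edge of both, and the red strap tip is at (286,35) and (434,35). I'll zoom in to get subpixel points.

```bash
python3 - <<'E'
from h import *
a=cv2.imread('pics/j1.png')[0:215,170:310];b=cv2.imread('pics/j2.png')[0:215,255:395]
k=2.75
cv2.imwrite('pics/jz.png',np.hstack([cv2.resize(x,None,fx=k,fy=k,interpolation=cv2.INTER_CUBIC) for x in(a,b)]))
x=cv2.imread('pics/j1.png')[45:90,185:270];y=cv2.imread('pics/j2.png')[45:90,280:365]
x2=cv2.imread('pics/j1.png')[150:195,185:270];y2=cv2.imread('pics/j2.png')[150:195,280:365]
f=lambda q:cv2.resize(q,None,fx=4.6,fy=4.6,interpolation=cv2.INTER_CUBIC)
cv2.imwrite('pics/jz2.png',np.vstack([np.hstack([f(x),f(y)]),np.hstack([f(x2),f(y2)])]))
E
```

```text
(no output)
```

View pics/jz.png

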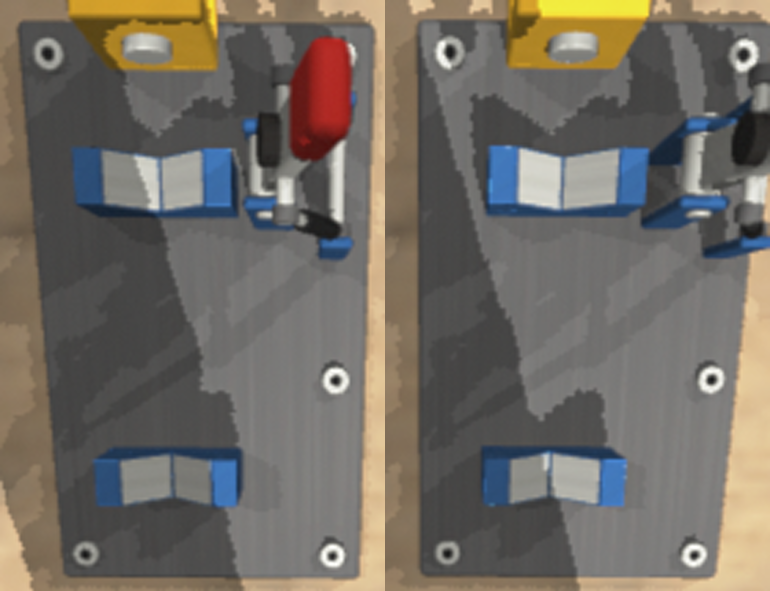

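View pics/jz2.png

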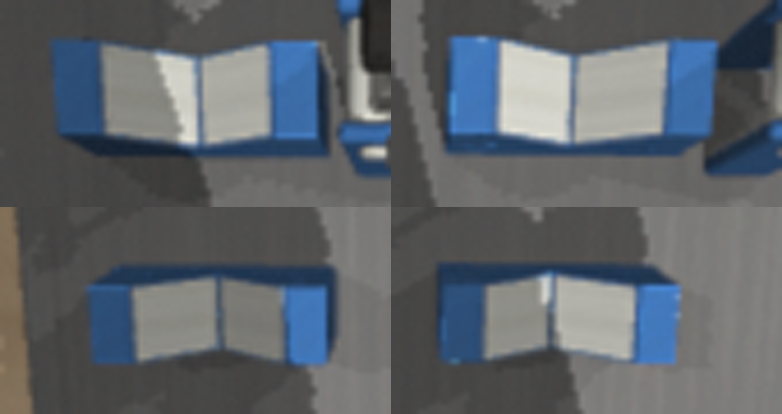

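```bash
cat > jig.py <<'E'
from h import *
import pickle
V,O,yaw=pickle.load(open('v.pkl','rb'));V=dict(V);m1,m2=V['j1'],V['j2']
def z2(x,y):
    right=x>=391;bot=y>=207
    return ((x-391 if right else x)+.5)/4.6-.5+(280 if right else 185),((y-207 if bot else y)+.5)/4.6-.5+(150 if bot else 45)
def z1(x,y):
    right=x>=385
    return ((x-385 if right else x)+.5)/2.75-.5+(255 if right else 170),(y+.5)/2.75-.5
def T(f,a,b): 
    p,e=tri((m1,*f(*a)),(m2,*f(*b)));return p,e[0]
pts={'vf_top':((197,57),(574,57)),'vf_bot':((202,143),(571,143)),'vn_top':((219,275),(551,272)),'vn_bot':((221,349),(549,352)),
'fLt':((53,40),(452,37)),'fLb':((58,134),(448,134)),'fRt':((316,42),(716,40)),'fRb':((322,135),(712,135)),
'nLt':((89,286),(440,285)),'nLb':((92,362),(441,361)),'nRt':((327,287),(680,286)),'nRb':((328,364),(676,362))}
W={k:T(z2,*v) for k,v in pts.items()}
for k,(a,b) in {'button':((147,47),(573,46)),'stopL':((78,20),(510,64)),'stopR':((217,68),(633,68))}.items(): W[k]=T(z1,a,b)
if __name__=='__main__':
    n=.25*sum(W[k][0] for k in('nLt','nLb','nRt','nRb'));f=.25*sum(W[k][0] for k in('fLt','fLb','fRt','fRb'))
    d=(f-n);print('near',n,'far',f,'dist',np.linalg.norm(d[:2]),'yaw',np.arctan2(d[1],d[0]))
    vn=(W['vn_top'][0]+W['vn_bot'][0])/2;vf=(W['vf_top'][0]+W['vf_bot'][0])/2;dv=vf-vn
    print('valley',vn,vf,np.arctan2(dv[1],dv[0]))
    O=(n+f)/2;y=np.arctan2(d[1],d[0]);ex=np.array([np.cos(y),np.sin(y)]);ey=np.array([-ex[1],ex[0]])
    print('O',O,y)
    for k,(p,e) in W.items(): print(k,p.round(1),round(e,2),'jig',((p-O)[:2]@ex).round(1),((p-O)[:2]@ey).round(1))
    # bar
    for nm in('b1','b2'):
        I=cv2.imread(f'pics/{nm}.png');b,k=blobs(I,(0,0,95),(180,40,255),500,(200,25,350,235));print(nm,[(cv2.contourArea(c),cv2.minAreaRect(c),cv2.boundingRect(c)) for c in b[:2]])
E
python3 jig.py
```

```text
near [414.76887193 -67.87842697  51.64162257] far [ 540.07831677 -103.81774229   50.94012819] dist 130.36138750268867 yaw -0.27930732200182007
valley [414.4520719  -67.57974012  30.32728748] [ 539.9661705  -103.76467757   32.3517029 ] -0.2806828720579248
O [477.42359435 -85.84808463  51.29087538] -0.27930732200182007
vf_top [ 549.9 -106.5   32.7] 0.27 jig 75.4 0.2
vf_bot [ 530.  -101.1   32. ] 0.27 jig 54.7 -0.1
vn_top [425.2 -70.6  29. ] 0.18 jig -54.4 0.2
vn_bot [403.7 -64.5  31.6] 0.69 jig -76.8 0.2
fLt [559.6 -75.1  51. ] 0.05 jig 76.0 33.0
fLb [538.8 -68.6  50.4] 0.28 jig 54.3 33.5
fRt [ 541.3 -138.2   51.9] 0.03 jig 75.8 -32.7
fRb [ 520.6 -133.3   50.5] 0.24 jig 54.6 -33.7
nLt [433.8 -38.5  49.1] 0.12 jig -55.0 33.5
nLb [413.8 -33.3  53.6] 0.12 jig -75.6 32.9
nRt [ 416.  -102.7   51.1] 0.09 jig -54.4 -33.2
nRb [395.5 -96.9  52.7] 0.06 jig -75.7 -33.2
button [ 585.8 -116.7   50.8] 0.1 jig 112.7 0.2
stopL [590.7 -92.3  62.3] 7.54 jig 110.7 25.1
stopR [ 574.2 -141.5   39.2] 0.26 jig 108.4 -26.8
b1 [(3986.0, ((243.96131896972656, 132.61038208007812), (181.56759643554688, 25.15015411376953), 87.51044464111328), (228, 42, 32, 182))]
b2 [(3998.5, ((314.52642822265625, 129.98043823242188), (24.210002899169922, 182.0815887451172), 0.3769404888153076), (302, 39, 26, 183))]
```

```bash
cat > bar.py <<'E'
from h import *
import pickle
V,O,yaw=pickle.load(open('v.pkl','rb'));V=dict(V)
E={}
for nm in('b1','b2'):
    I=cv2.imread(f'pics/{nm}.png');b,k=blobs(I,(0,0,95),(180,40,255),500,(200,25,350,235))
    bx=cv2.boxPoints(cv2.minAreaRect(b[0]));bx=bx[np.argsort(bx[:,1])];E[nm]=(bx[:2].mean(0),bx[2:].mean(0));print(nm,E[nm],bx.tolist())
A=[tri((V['b1'],*E['b1'][i]),(V['b2'],*E['b2'][i])) for i in(0,1)];print(A)
c=[(plane(V[n],*E[n][0],14),plane(V[n],*E[n][1],14)) for n in('b1','b2')]
for a,b in c: print('plane14',a,b,(a+b)/2,np.linalg.norm(a-b),np.arctan2(*(a-b)[[1,0]]))
E
python3 bar.py
```

```text
b1 (array([240.01791,  41.91227], dtype=float32), array([247.90472, 223.3085 ], dtype=float32)) [[252.5811309814453, 41.36603546142578], [227.4547119140625, 42.45850372314453], [260.4679260253906, 222.76226806640625], [235.3415069580078, 223.854736328125]]
b2 (array([315.12537 ,  38.941616], dtype=float32), array([313.9275 , 221.01926], dtype=float32)) [[303.0206298828125, 38.861976623535156], [327.2301025390625, 39.02125549316406], [301.82275390625, 220.9396209716797], [326.0322265625, 221.09890747070312]]
[(array([ 554.85708278, -397.33208201,   11.26500599]), [0.2958678844190297, 0.2958678844191375]), (array([ 353.81031944, -389.69169972,   28.50765038]), [0.3751151871202836, 0.37511518712026093])]
plane14 [ 554.54767863 -397.62477199   14.        ] [ 349.04832524 -387.74501152   14.        ] [ 451.79800193 -392.68489175   14.        ] 205.73671016986745 -0.04803985451602508
plane14 [ 553.95147445 -396.99729729   14.        ] [ 348.20074979 -391.17244618   14.        ] [ 451.07611212 -394.08487173   14.        ] 205.83315960018373 -0.028302674154263997
```

```bash
cat >> bar.py <<'E'
print('---')
F={}
for nm in('b1','b2'):
    I=cv2.imread(f'pics/{nm}.png');b,k=blobs(I,(0,0,95),(180,40,255),500,(200,25,350,235))
    M=np.zeros_like(k);cv2.drawContours(M,[b[0]],-1,255,-1)
    rows=np.arange(52,215);mid=[];w=[]
    for v in rows:
        x=np.where(M[v]>0)[0];mid.append((x.min()+x.max())/2);w.append(np.ptp(x)+1)
    p=np.polyfit(rows,mid,1);F[nm]=p;print(nm,p,w[0],w[-1],np.abs(np.polyval(p,rows)-mid).max())
# heights: intersect the image-line planes at matching depth: triangulate with points on line b2 where epipolar matches
def pln(m,p):
    a=ray(m,np.polyval(p,60),60)[1];b=ray(m,np.polyval(p,210),210)[1];n=np.cross(a,b);return n/np.linalg.norm(n),V
n1=pln(V['b1'],F['b1'])[0];n2=pln(V['b2'],F['b2'])[0]
o1=np.array(V['b1']['pose'])[:3,3];o2=np.array(V['b2']['pose'])[:3,3]
d=np.cross(n1,n2);d/=np.linalg.norm(d);d*=np.sign(d[0])
for x in(355,452,550):
    q=np.linalg.solve(np.array([n1,n2,[1,0,0]]),[n1@o1,n2@o2,x]);print(x,q)
print('yaw',np.arctan2(d[1],d[0]),'pitch',d[2])
E
python3 bar.py | sed -n '/---/,$p'
```

```text
---
b1 [5.50623195e-02 2.37492662e+02] 26 21 0.5454968660116037
b2 [-1.38313909e-02  3.15839575e+02] 25 21 0.6562851569211148
355 [ 355.         -390.15347393   12.26273818]
452 [ 452.         -393.62595161   12.70806059]
550 [ 550.         -397.13422804   13.15797395]
yaw -0.03578345815547762 pitch 0.004587965452386414
```

```bash
python3 - <<'E'
from plant import r
from h import *
yb=-0.0358;q=down(yb-np.pi/2)
p=np.array([451.5,-393.6])-12*np.array([np.cos(yb),np.sin(yb)])
r.goto([*p,180],q); r.move_gripper(60,30)
print(r.move_straight([*p,40],vel=150))
s=r.state();print(s['clock'],s['ee_pos'],s['gripper_width'])
print(r.move_straight([*p,1.5],vel=40,threshold=8))
s=r.state();print(s['clock'],s['ee_pos'],s['wrist_force'])
cv2.imwrite('pics/g0.png',r.snapshot('side'))
E
```

```text
False
6.0917 [ 439.80410382 -393.51384703   40.82299687] 60.226697868840496
False
7.2083 [ 439.60564363 -393.28028409    1.69896159] [ 0.33857883  0.58473133 -0.16745715]
```

View pics/g0.png

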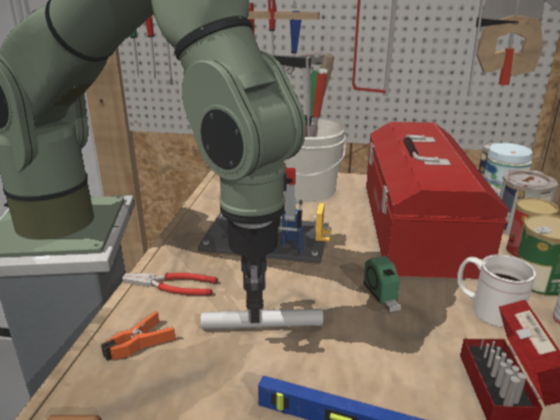

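The gripper straddles the bar slightly left of its centre, at about (255,318) with the bar spanning 201–322. That matches the plan, so I'll grip and lift.

```bash
python3 - <<'E'
from plant import r
from h import *
import pickle
r.move_gripper(20,40)
s=r.state();print(s['clock'],s['ee_pos'],s['wrist_force'],s['gripper_width'])
p=s['ee_pos']
r.move_straight([p[0],p[1],150],vel=100)
s=r.state();print(s['clock'],s['ee_pos'],s['wrist_force'],s['wrist_torque'],s['gripper_width'])
pickle.dump((r.camera_model('wrist'),s['ee_pos'],s['eef_rot']),open('g1.pkl','wb'))
cv2.imwrite('pics/g1.png',r.snapshot('wrist'));cv2.imwrite('pics/g1s.png',r.snapshot('side'))
E
```

```text
7.725 [ 439.52322436 -393.15513765    1.51390352] [0.08130266 0.27599546 0.70350351] 20.138197833394614
9.3583 [ 439.37442511 -393.00723779  149.51638416] [-0.87839864 -0.20143106 -0.6160086 ] [ 0.02111649 -0.04216327  0.00172423] 20.112152845743218
```

View pics/g1.png

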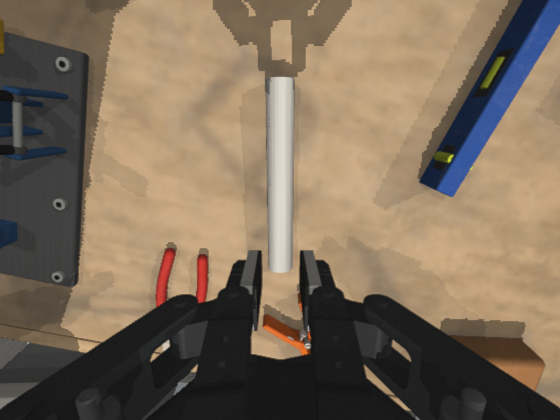

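View pics/g1s.png

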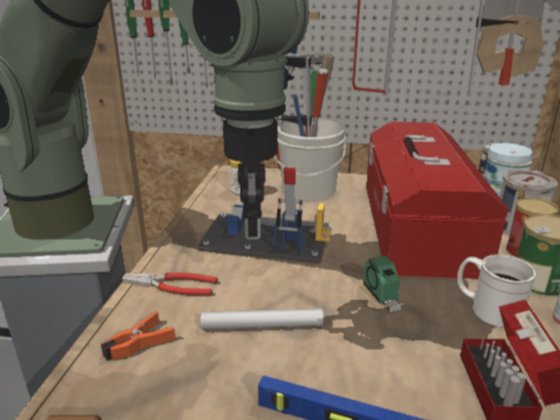

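The side view shows the bar still on the bench at (262,319), and the fingers closed to 20 mm with nothing between them, so the grasp missed. I'll check the geometry before trying again.

```bash
python3 - <<'E'
from plant import r
from h import *
import pickle
m,p,q=pickle.load(open('g1.pkl','rb'));ms=r.camera_model('side')
I=cv2.imread('pics/g1.png')
b,k=blobs(I,(0,0,95),(180,40,255),500,(240,60,320,280))
c=b[0];print(cv2.boundingRect(c))
for uv in((280,77),(280,272)): print(plane(m,*uv,14))
print('proj tcp side',proj(ms,[439.6,-393.3,1.7]),proj(ms,[439.6,-393.3,20]))
print('fingertip rays: ')
for uv in((255,252),(305,252)): 
    o,d=ray(m,*uv); R0=rot(q); print((R0.T@(o-p)).round(1),(R0.T@d).round(3))
g=cv2.imread('pics/g0.png')[180:340,190:335];cv2.imwrite('pics/g0z.png',cv2.resize(g,None,fx=3.7,fy=3.7,interpolation=cv2.INTER_CUBIC))
g=I[210:330,200:360];cv2.imwrite('pics/g1z.png',cv2.resize(g,None,fx=4.5,fy=4.5,interpolation=cv2.INTER_CUBIC))
E
```

```text
(266, 76, 28, 197)
[ 552.4389545  -397.51563318   14.        ]
[ 346.02224135 -389.93310147   14.        ]
proj tcp side [254.7598481  325.22673819] [254.54045048 316.44820522]
fingertip rays: 
[  76.4    0.7 -168.5] [-0.427 -0.084  0.9  ]
[  76.4    0.7 -168.5] [-0.428  0.082  0.9  ]
```

View pics/g0z.png

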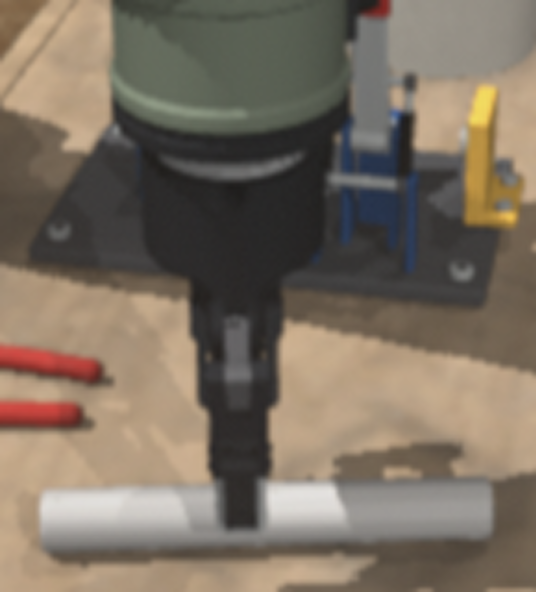

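View pics/g1z.png

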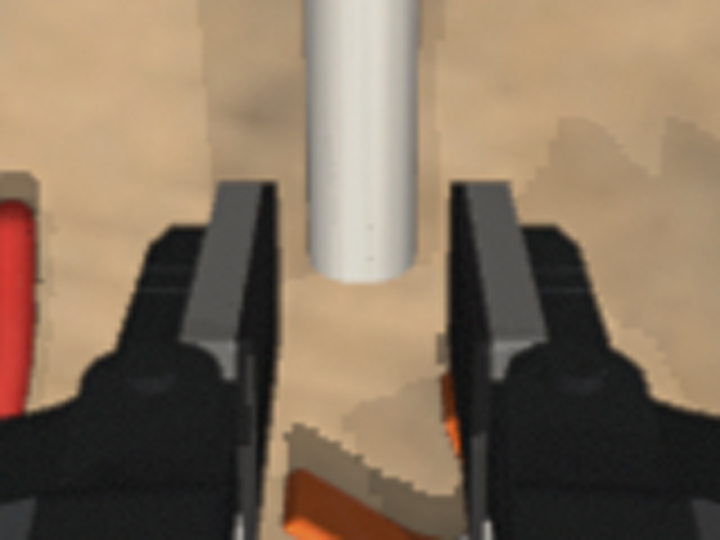

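```bash
python3 - <<'E'
from plant import r
from h import *
ms=r.camera_model('side')
for y in(-393,-423,-437):
  for z in(0,10,20,30): print(y,z,proj(ms,[439.6,y,z]).round(1))
s=r.state();print(s['ee_pos'],s['gripper_width'],s['clock'])
cv2.imwrite('pics/t1.png',r.snapshot('top'))
E
```

```text
-393 0 [254.8 325.9]
-393 10 [254.7 321.2]
-393 20 [254.5 316.3]
-393 30 [254.4 311.5]
-423 0 [255.7 338. ]
-423 10 [255.6 333.1]
-423 20 [255.5 328.2]
-423 30 [255.3 323.2]
-437 0 [256.2 343.9]
-437 10 [256. 339.]
-437 20 [255.9 334. ]
-437 30 [255.8 329. ]
[ 439.39574739 -393.04266078  149.59022632] 19.898327788048388 9.4583
```

Both the side view (finger tip at row 322.5, so z≈30+) and the wrist view put the real fingertips about 25–30 mm behind the reported TCP. I'll check this in the lifted pose before descending any lower.

```bash
python3 - <<'E'
from plant import r
from h import *
ms=r.camera_model('side')
for y in(-393,-408,-418):
  for z in(150,170,180,190): print(y,z,proj(ms,[439.4,y,z]).round(1))
g=cv2.imread('pics/g1s.png')[140:260,190:340];cv2.imwrite('pics/g1sz.png',cv2.resize(g,None,fx=5,fy=5,interpolation=cv2.INTER_CUBIC))
E
```

```text
-393 150 [252.7 248.6]
-393 170 [252.4 237.3]
-393 180 [252.3 231.5]
-393 190 [252.1 225.7]
-408 150 [253.2 253.7]
-408 170 [252.9 242.2]
-408 180 [252.7 236.4]
-408 190 [252.6 230.5]
-418 150 [253.5 257.2]
-418 170 [253.2 245.6]
-418 180 [253.1 239.7]
-418 190 [252.9 233.8]
```

View pics/g1sz.png

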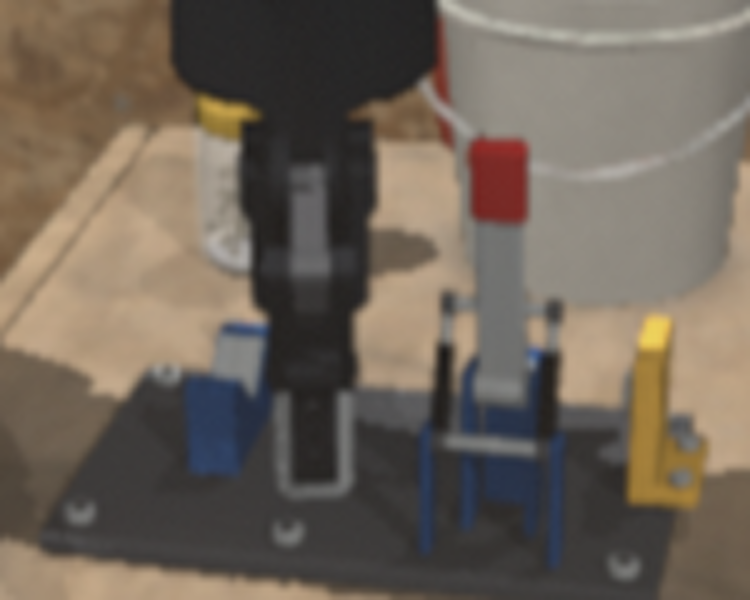

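Here the tips appear at about row 239 (z≈173) while the reported TCP is z=149.6. That makes them about 25 mm short, consistent in three views. I'll measure it with a gentle touch on a bare patch of bench, with the opening at 28 mm.

```bash
python3 - <<'E'
from plant import r
from h import *
q=down(-0.0358-np.pi/2)
r.move_gripper(28,30)
r.goto([455,-335,40],q)
print(r.move_straight([455,-335,-8],vel=60,threshold=4))
s=r.state();print(s['clock'],s['ee_pos'],s['wrist_force'],s['gripper_width'])
print(r.move_straight([455,-335,-36],vel=15,threshold=4))
s=r.state();print(s['clock'],s['ee_pos'],s['wrist_force'],s['gripper_width'])
cv2.imwrite('pics/tch.png',r.snapshot('side'))
E
```

```text
False
11.275 [ 455.15027274 -335.11680344   -7.71749978] [0.16546572 0.04970221 0.73470195] 27.410865072993452
True
12.5 [ 455.0015807  -335.01950219  -27.3130329 ] [-1.05617492 -0.01515992 11.39193826] 27.787161485408323
```

View pics/tch.png

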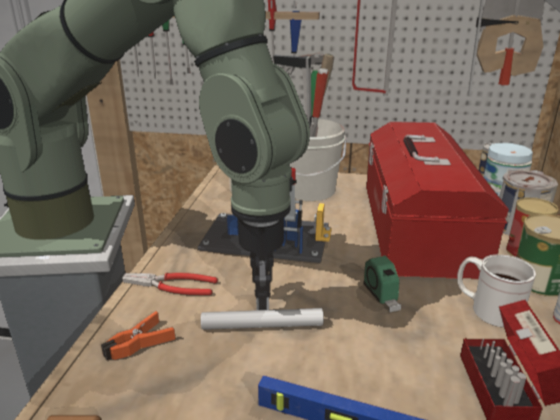

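The fingers touched the bench at TCP z=−27, so at a 28 mm opening the real tips are 27 mm behind the reported TCP. I'll grasp again with that correction.

```bash
python3 - <<'E'
from plant import r
from h import *
import pickle
yb=-0.0358;q=down(yb-np.pi/2)
p=np.array([450.5,-393.6])-12*np.array([np.cos(yb),np.sin(yb)])
r.move_straight([455,-335,50],vel=150)
r.move_gripper(60,40)
r.goto([*p,50],q)
print(r.move_straight([*p,-10],vel=80,threshold=6),r.move_straight([*p,-24],vel=25,threshold=6))
s=r.state();print(s['clock'],s['ee_pos'],s['wrist_force'])
r.move_gripper(20,40)
s=r.state();print(s['clock'],s['ee_pos'],s['wrist_force'],s['gripper_width'])
r.move_straight([*p,30],vel=50)
s=r.state();print(s['clock'],s['ee_pos'],s['wrist_force'],s['wrist_torque'],s['gripper_width'])
cv2.imwrite('pics/g2s.png',r.snapshot('side'))
pickle.dump((r.camera_model('wrist'),s['ee_pos'],s['eef_rot']),open('g2.pkl','wb'));cv2.imwrite('pics/g2w.png',r.snapshot('wrist'))
E
```

```text
False False
15.5833 [ 438.52181637 -393.2143349   -23.94971165] [0.57263094 0.01025392 0.00296854]
15.975 [ 438.57196376 -393.26374714  -23.72094629] [-1.31073732  1.30741514  5.90916451] 26.321663852285603
17.2083 [ 438.39149643 -393.05532559   29.70429107] [ 0.10867037 -0.36941917 -3.24849642] [-0.02485385  0.03918996 -0.02487361] 26.4813311756083
```

View pics/g2s.png

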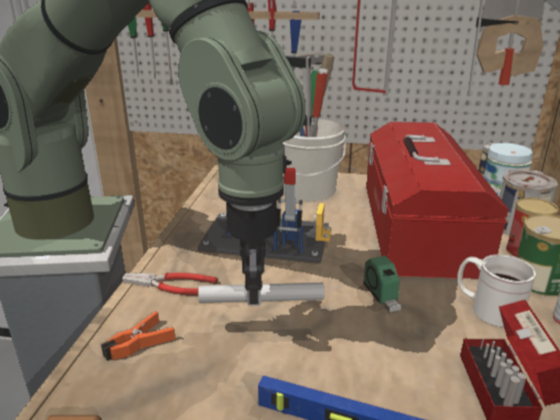

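View pics/g2w.png

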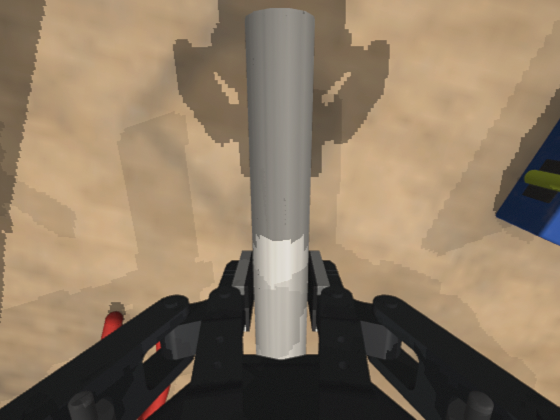

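The bar is held level, spanning cols 199–324 in the side view, with its weight reading 3.2 N. I'll use the wrist image, with the bar's ends at rows 9 and 358, to find where it sits in the hand and how far it is pitched.

```bash
python3 - <<'E'
from plant import r
from h import *
import pickle
m,p,q=pickle.load(open('g2.pkl','rb'));R0=rot(q)
I=cv2.imread('pics/g2w.png')
def tool(P): return (R0.T@(P-p)).round(1)
# far end top edge at row 9 (upper silhouette), near end bottom row 358
for z in(66,68,70,82): print(z,tool(plane(m,280,9,z)),tool(plane(m,279.5,358,z)))
# widths at rows give distance
hsv=cv2.cvtColor(I,cv2.COLOR_BGR2HSV)
k=cv2.inRange(hsv,(0,0,60),(180,40,255))
for v in(20,60,100,150,200): 
    x=np.where(k[v,225:335]>0)[0]+225;print(v,x.min(),x.max())
ms=r.camera_model('side')
for u,v in((199.5,294),(324,291)): 
    o,d=ray(ms,u,v); print('side at y=-393',o+d*(-393.1-o[1])/d[1])
E
```

```text
66 [116.6   0.6 -36.3] [-50.9   0.2 -36.3]
68 [116.    0.6 -38.3] [-48.9   0.2 -38.3]
70 [115.4   0.6 -40.3] [-47.    0.2 -40.3]
82 [111.7   0.6 -52.3] [-35.5   0.3 -52.3]
20 245 314
60 246 313
100 248 312
150 249 310
200 251 308
side at y=-393 [ 352.80079523 -393.1          70.56420776]
side at y=-393 [ 553.72766088 -393.1          63.77633537]
```

```bash
cat > jf.py <<'E'
from h import *
O=np.array([477.42,-85.85]);YAW=-0.2793
ex=np.array([np.cos(YAW),np.sin(YAW)]);ey=np.array([-ex[1],ex[0]])
def J(x,y,z): return [*(O+x*ex+y*ey),z]
def toJ(p): d=np.asarray(p)[:2]-O;return np.array([d@ex,d@ey,p[2]])
def FJ(f): return np.array([f[:2]@ex,f[:2]@ey,f[2]])
qj=down(YAW-np.pi/2)
def rep(r,t=''):
    s=r.state();print(t,round(s['clock'],2),'jig',toJ(s['ee_pos']).round(2),'F',FJ(s['wrist_force']).round(2),'M',s['wrist_torque'].round(3),'w',round(s['gripper_width'],2));return s
E
python3 - <<'E'
from plant import r
from jf import *
p=r.state()['ee_pos']
r.move_straight([p[0],p[1],200],vel=250)
r.goto(J(-22,0,235),qj);rep(r)
print(r.move_straight(J(-22,0,70),vel=150,threshold=12));rep(r)
cv2.imwrite('pics/p1s.png',r.snapshot('side'));cv2.imwrite('pics/p1t.png',r.snapshot('top'));cv2.imwrite('pics/p1w.png',r.snapshot('wrist'))
f=lambda n,a,k:cv2.resize(cv2.imread(n)[a[1]:a[3],a[0]:a[2]],None,fx=k,fy=k,interpolation=cv2.INTER_CUBIC)
A=f('pics/p1s.png',(180,160,350,270),4.5);cv2.imwrite('pics/p1sz.png',A)
E
```

```text
19.34 jig [-21.63  -0.98 234.72] F [-0.78  0.35 -2.59] M [-0.029  0.033 -0.004] w 26.87
False
 20.59 jig [-2.170e+01 -7.000e-02  7.052e+01] F [ 0.26 -0.26 -3.16] M [0.002 0.084 0.026] w 26.55
```

View pics/p1sz.png

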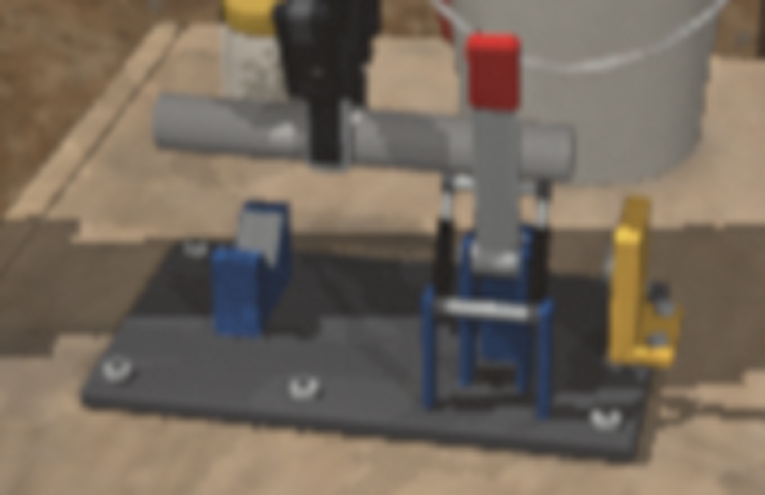

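View pics/p1w.png

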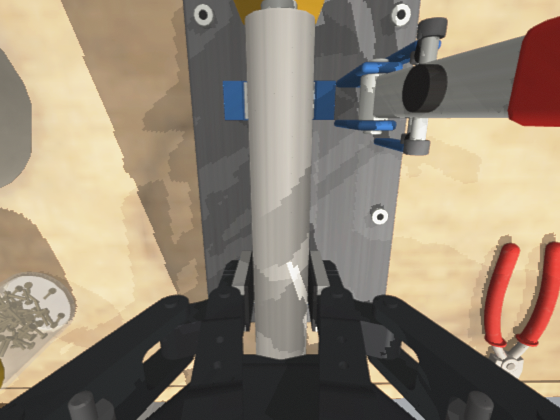

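In the wrist view the bar is centred over the far V-block (block at cols 224–335, bar at 247–313). The side view shows its end short of the stop. I'll lower it slowly.

```bash
python3 - <<'E'
from plant import r
from jf import *
r.move_straight(J(-22,0,22),vel=70,threshold=6);rep(r)
t=r.move_straight(J(-22,0,10),vel=6,threshold=3.5);print(t);rep(r)
cv2.imwrite('pics/p2s.png',r.snapshot('side'))
f=lambda n,a,k:cv2.resize(cv2.imread(n)[a[1]:a[3],a[0]:a[2]],None,fx=k,fy=k,interpolation=cv2.INTER_CUBIC)
cv2.imwrite('pics/p2sz.png',f('pics/p2s.png',(180,160,350,270),4.5))
E
```

```text
21.57 jig [-2.190e+01 -2.000e-02  2.225e+01] F [ 0.1   0.17 -2.56] M [-0.004  0.019 -0.059] w 26.38
True
 22.77 jig [-21.99   0.19  14.75] F [0.3  1.32 4.4 ] M [ 0.196 -0.254 -0.037] w 26.57
```

View pics/p2sz.png

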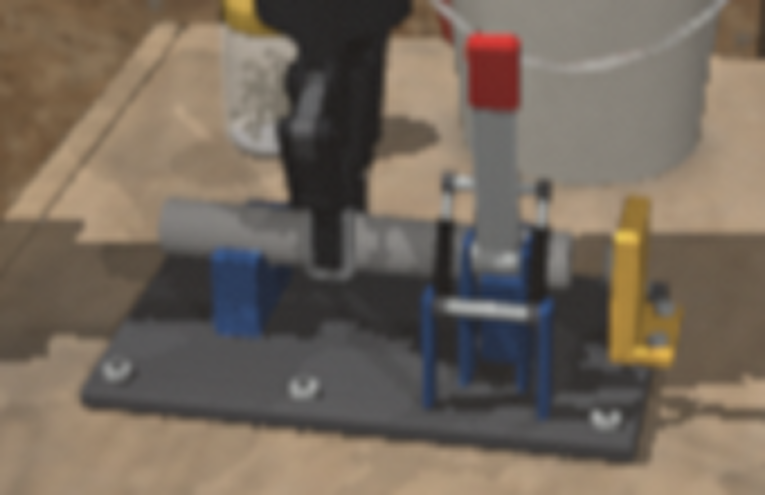

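The bar bears evenly on both Vs: the moment puts the resultant about 22–27 mm ahead of the gripper, which is midway between the blocks. It's still short of the stop. Now I'll slide it.

```bash
python3 - <<'E'
from plant import r
from jf import *
z=r.state()['ee_pos'][2]
print(r.move_straight(J(-7,0.1,14.6),vel=25,threshold=8));rep(r)
print(r.move_straight(J(8,0.1,14.6),vel=4,threshold=6));rep(r)
cv2.imwrite('pics/p3s.png',r.snapshot('side'));cv2.imwrite('pics/p3w.png',r.snapshot('wrist'))
f=lambda n,a,k:cv2.resize(cv2.imread(n)[a[1]:a[3],a[0]:a[2]],None,fx=k,fy=k,interpolation=cv2.INTER_CUBIC)
cv2.imwrite('pics/p3sz.png',f('pics/p3s.png',(180,160,350,270),4.5))
E
```

```text
False
 23.58 jig [-7.36  0.52 14.48] F [-2.09  4.32 -0.18] M [1.125 0.168 0.042] w 26.76
True
 25.08 jig [-4.02  0.67 14.34] F [-1.1   2.18  3.53] M [ 0.125 -0.057  0.032] w 26.54
```

View pics/p3sz.png

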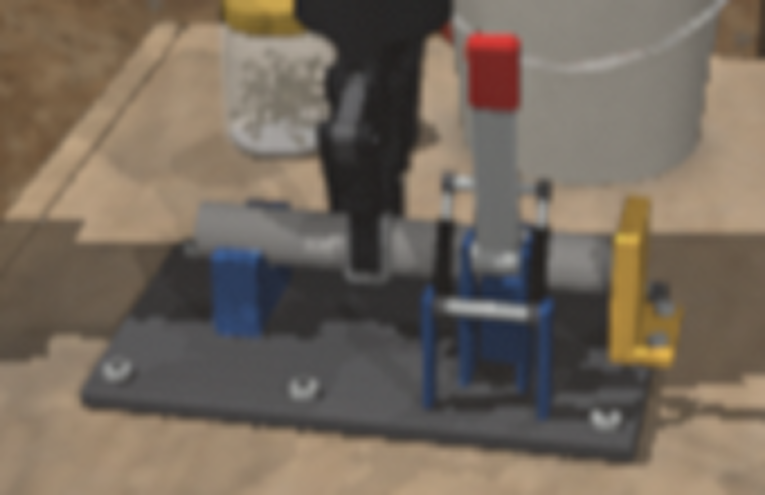

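View pics/p3w.png

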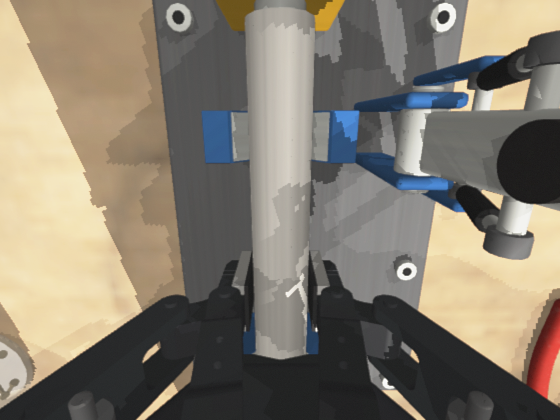

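This stop came from vertical and sideways force changing (Fx was only −1.1 N), so it wasn't the end stop. The Vs hold the bar about 0.6 mm to +y of my line, so I'll follow that and creep on.

```bash
python3 - <<'E'
from plant import r
from jf import *
for i in range(4):
    s=r.state();j=toJ(s['ee_pos'])
    t=r.move_straight(J(j[0]+3,0.75,14.5),vel=4,threshold=6);s=rep(r,str(t))
    if FJ(s['wrist_force'])[0]<-5: break
E
```

```text
True 25.61 jig [-4.1   0.77 14.2 ] F [-0.63  0.78  6.25] M [ 0.13   0.052 -0.124] w 26.7
True 26.02 jig [-4.16  0.83 14.18] F [0.31 0.16 8.02] M [ 0.07   0.066 -0.122] w 26.31
True 26.44 jig [-4.27  0.81 14.17] F [-0.06  0.03  7.01] M [ 0.057  0.118 -0.084] w 26.72
True 26.86 jig [-4.36  0.83 14.16] F [-1.06  0.29  8.65] M [ 0.061  0.07  -0.085] w 26.79
```

```bash
python3 - <<'E'
from plant import r
from jf import *
for x in(-4.2,-3.9,-3.6):
    r.move_straight(J(x,0.8,14.6),vel=4);s=rep(r,str(x))
    if FJ(s['wrist_force'])[0]<-8: break
cv2.imwrite('pics/p4t.png',r.snapshot('top'))
f=lambda n,a,k:cv2.resize(cv2.imread(n)[a[1]:a[3],a[0]:a[2]],None,fx=k,fy=k,interpolation=cv2.INTER_CUBIC)
cv2.imwrite('pics/p4tz.png',f('pics/p4t.png',(225,145,325,270),4.7))
E
```

```text
-4.2 27.17 jig [-4.36  0.68 14.47] F [-1.06 -0.06 -0.24] M [ 0.003  0.092 -0.059] w 26.51
-3.9 27.42 jig [-4.37  0.74 14.47] F [-4.99 -0.28  0.12] M [ 0.147  0.716 -0.052] w 27.11
-3.6 27.67 jig [-4.38  0.74 14.46] F [-5.83 -0.86 -0.1 ] M [ 0.217  1.145 -0.047] w 26.86
```

View pics/p4tz.png

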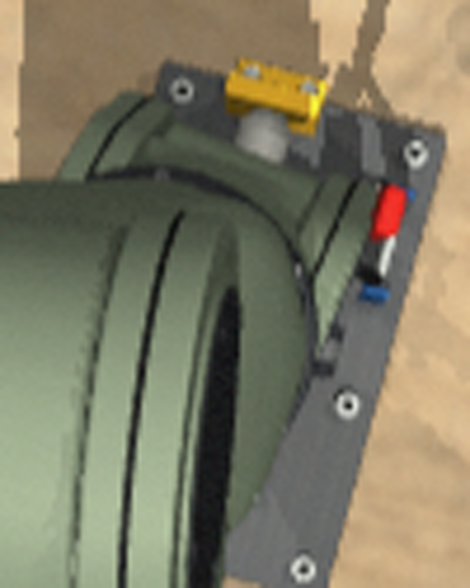

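Fx builds from −1 to −5.8 N with no further travel, while Fz≈0 (the Vs carry the bar). The moment also fits an end force at bar level, so the bar bears firmly on the stop. The top view shows its end against the stop at about (262,120) in the crop. I'll let go.

```bash
python3 - <<'E'
from plant import r
from jf import *
r.move_gripper(48,20);s=rep(r,'open');j=toJ(s['ee_pos'])
print(r.move_straight(J(j[0],j[1],80),vel=80,threshold=5));rep(r)
r.move_straight(J(j[0]-30,j[1],240),vel=250)
rep(r)
for n in('side','wrist'): cv2.imwrite(f'pics/p5{n}.png',r.snapshot(n))
f=lambda n,a,k:cv2.resize(cv2.imread(n)[a[1]:a[3],a[0]:a[2]],None,fx=k,fy=k,interpolation=cv2.INTER_CUBIC)
cv2.imwrite('pics/p5z.png',f('pics/p5side.png',(180,160,350,270),4.5));cv2.imwrite('pics/p5wz.png',f('pics/p5wrist.png',(190,0,390,170),3.8))
E
```

```text
open 28.06 jig [-3.27  0.8  14.68] F [ 0.25  0.18 -0.58] M [-0.001 -0.06   0.083] w 48.23
False
 29.02 jig [-3.46  0.78 79.64] F [ 0.77  0.01 -0.75] M [0.071 0.042 0.005] w 47.69
 29.82 jig [-33.51   0.83 239.06] F [ 0.1  -0.28 -0.93] M [ 0.041 -0.023 -0.012] w 48.0
```

View pics/p5z.png

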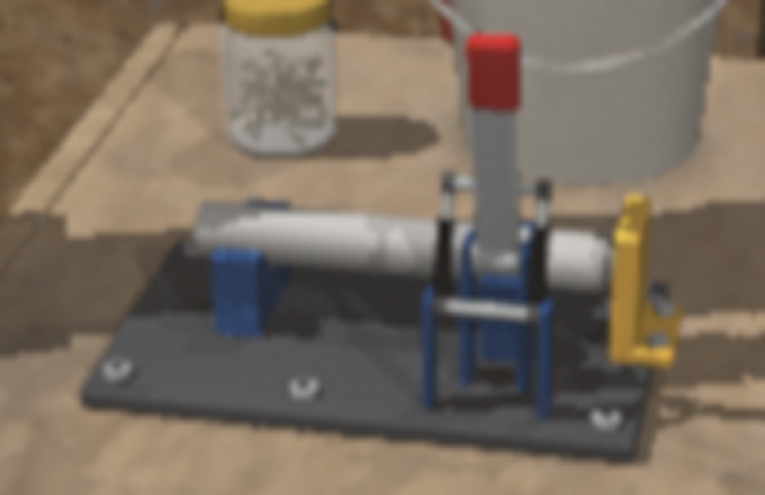

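View pics/p5wz.png

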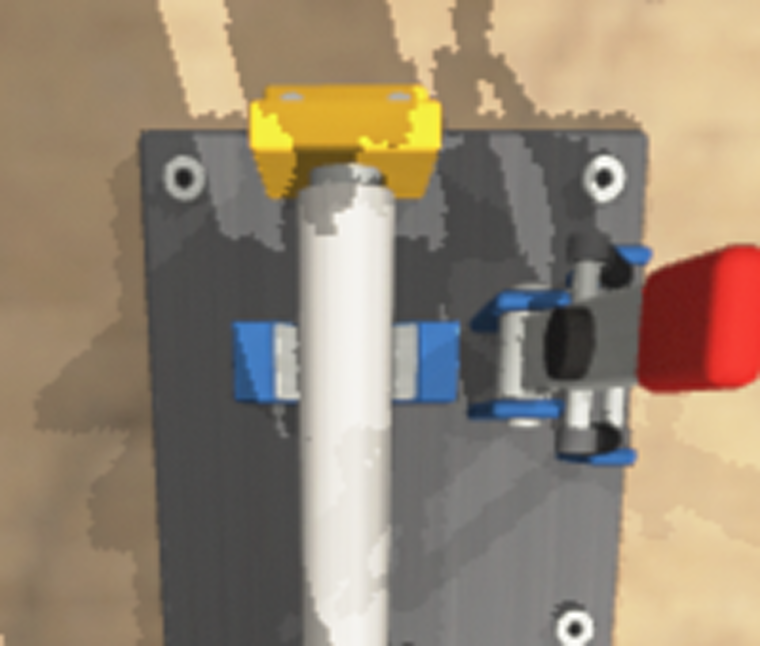

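The bar lies in both Vs with its end against the grey button, at about (345,175) in the wrist crop, and the fingers are clear. Before pushing the strap I'll check the red tip's position across two views.

```bash
python3 - <<'E'
from plant import r
from jf import *
import pickle
V=dict(pickle.load(open('v.pkl','rb'))[0])
ms,mt=r.camera_model('side'),r.camera_model('top')
def red(n,roi):
    I=cv2.imread(n);h=cv2.cvtColor(I,cv2.COLOR_BGR2HSV);k=cv2.inRange(h,(0,150,60),(8,255,255))|cv2.inRange(h,(172,150,60),(180,255,255))
    z=np.zeros_like(k);z[roi[1]:roi[3],roi[0]:roi[2]]=k[roi[1]:roi[3],roi[0]:roi[2]];M=cv2.moments(z,True);return M['m10']/M['m00'],M['m01']/M['m00'],M['m00']
a=red('pics/side0.png',(275,160,305,192));b=red('pics/top0.png',(298,175,318,200));c=red('pics/j1.png',(265,5,305,65));d=red('pics/j2.png',(400,5,460,70))
print(a,b,c,d)
for o in(((ms,*a[:2]),(mt,*b[:2])),((V['j1'],*c[:2]),(V['j2'],*d[:2]))):
    p,e=tri(*o);print(toJ(p),e)
print('expected red centre', -50+100*np.cos(1.75),76+100*np.sin(1.75))
for p in(J(65,-112,225),J(65,-112,138),J(65,30,90)): print(r.solve_ik(p,qj))
print(r.state()['qpos'])
E
```

```text
(289.37974683544303, 175.18354430379748, 158.0) (306.2151898734177, 189.7594936708861, 79.0) (286.1759493670886, 35.3506329113924, 790.0) (432.82014925373136, 35.541044776119406, 1340.0)
[ 63.65644481 -67.64432227 176.01617819] [1.1199283627239016, 1.1199283627237884]
[ 65.36444041 -68.06887225 175.46970784] [0.25715747635106573, 0.25715747635120395]
expected red centre -67.82460556494921 174.3985946873937
[ 0.20232566  0.66094635  0.25671575  1.54579667 -0.19148312  0.95962298
 -1.33265003]
[ 0.21759462  0.77212356  0.22771025  1.66322012 -0.23749048  0.73345042
 -1.29006776]
[-0.03157553  0.84700218  0.2128781   1.69909632 -0.27406936  0.62477209
 -1.51529274]
[-0.06649276  0.50276881  0.27617777  1.840929   -0.18098086  0.83742719
 -1.54826452]
```

Red centre measured at jig (65.4, −68.1, 175.5), against an expected (65, −67.8, 174.4). I'll go behind the strap and push it over along its arc.

```bash
python3 - <<'E'
from plant import r
from jf import *
r.move_gripper(0,20)
r.goto(J(65,-112,225),qj)
print(r.move_straight(J(65,-112,138),vel=120,threshold=6));rep(r)
print(r.move_straight(J(65,-96,138),vel=40,threshold=4));rep(r)
for n in('side','wrist'): cv2.imwrite(f'pics/s1{n}.png',r.snapshot(n))
E
```

```text
False
 31.97 jig [  65.31 -111.84  138.7 ] F [ 0.2  -0.53 -0.19] M [ 0.006  0.001 -0.029] w 0.23
False
 32.52 jig [ 65.02 -95.96 138.05] F [ 1.02  0.37 -0.08] M [ 0.     0.016 -0.044] w -0.05
```

View pics/s1wrist.png

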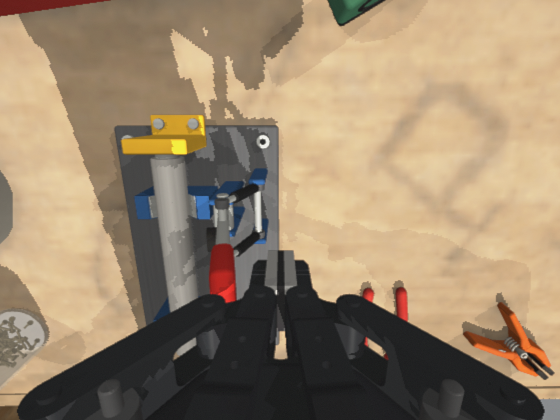

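View pics/s1side.png

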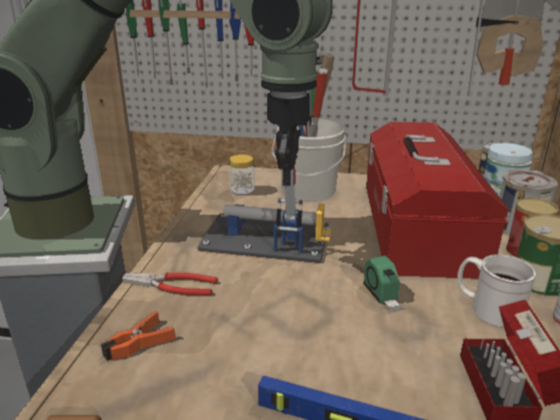

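The closed fingers (tips at about col 285 in the wrist view) stand behind the red end piece at (222,265), with clearance. Now the arc.

```bash
cat > arc.py <<'E'
from jf import *
def P(th,t=11,rho=95,off=26):
    return J(65,0.7-50+rho*np.cos(th)-6*np.sin(th)-t,76+rho*np.sin(th)+6*np.cos(th)-off)
E
python3 - <<'E'
from plant import r
from arc import *
for th in(1.75,1.6,1.4,1.2,1.0):
    r.move_straight(P(th),vel=60);s=rep(r,th)
    f=np.linalg.norm(FJ(s['wrist_force']))
    if f>20: print('STOP');break
for n in('side',): cv2.imwrite(f'pics/s2{n}.png',r.snapshot(n))
cv2.imwrite('pics/s2z.png',cv2.resize(cv2.imread('pics/s2side.png')[80:270,180:350],None,fx=3.1,fy=3.1,interpolation=cv2.INTER_CUBIC))
E
```

```text
1.75 32.99 jig [ 64.93 -83.13 142.5 ] F [-1.34 -4.13 -1.03] M [-0.729  0.403  0.019] w -0.12
1.6 33.38 jig [ 64.96 -69.38 144.76] F [-0.71 -3.61 -2.38] M [-0.768  0.396  0.027] w 0.06
1.4 33.85 jig [ 65.02 -50.54 144.65] F [-0.81 -3.83 -1.21] M [-0.775  0.467 -0.011] w 0.16
1.2 34.32 jig [ 65.07 -31.79 140.82] F [-0.02 -3.32  1.34] M [-0.549  0.294 -0.012] w 0.47
1.0 34.78 jig [ 65.1  -14.12 133.26] F [ 0.38 -1.54  2.77] M [-0.332  0.022  0.023] w 0.24
```

View pics/s2z.png

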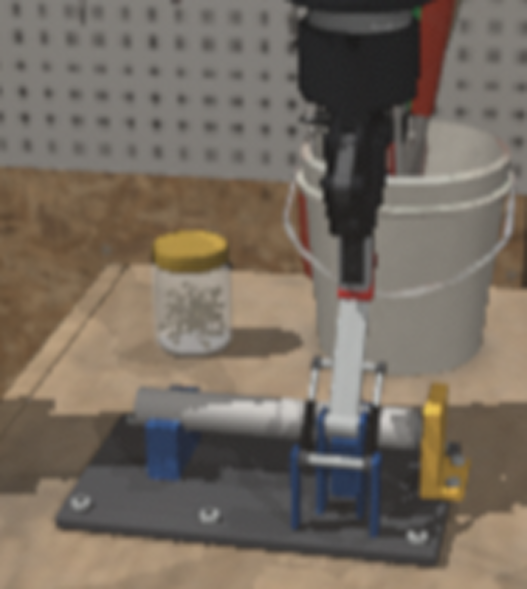

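The strap is coming over with about 4 N, and the finger bears on the red piece at about (355,290). I'll continue to just past centre.

```bash
python3 - <<'E'
from plant import r
from arc import *
for th in(0.85,0.72,0.6,0.52,0.46,0.41,0.37,0.33,0.30):
    r.move_straight(P(th),vel=40);s=rep(r,th)
    F=FJ(s['wrist_force'])
    if np.linalg.norm(F)>20: print('STOP');break
    if th<0.5 and np.linalg.norm(F)<1.2: print('free');break
r.pause(0.3);rep(r)
cv2.imwrite('pics/s3side.png',r.snapshot('side'))
cv2.imwrite('pics/s3z.png',cv2.resize(cv2.imread('pics/s3side.png')[80:270,180:350],None,fx=3.1,fy=3.1,interpolation=cv2.INTER_CUBIC))
E
```

```text
0.85 35.34 jig [ 64.92  -1.95 125.2 ] F [ 0.07 -0.63  2.21] M [-0.234 -0.111  0.027] w 0.1
0.72 35.8 jig [ 64.83   7.35 116.96] F [ 0.04 -0.59  2.33] M [0.002 0.038 0.013] w -0.15
0.6 36.23 jig [ 64.83  14.86 108.38] F [-0.45 -0.26  0.07] M [-0.057  0.035  0.01 ] w -0.09
0.52 36.58 jig [ 64.85  19.31 102.17] F [0.55 1.08 1.08] M [-0.064  0.013  0.013] w -0.13
0.46 36.87 jig [64.88 22.29 97.32] F [ 0.64  0.47 -0.33] M [-0.009  0.028 -0.014] w -0.02
free
 37.17 jig [65.05 22.09 97.63] F [-0.14 -0.49  0.33] M [ 0.009 -0.034 -0.041] w -0.17
```

View pics/s3z.png

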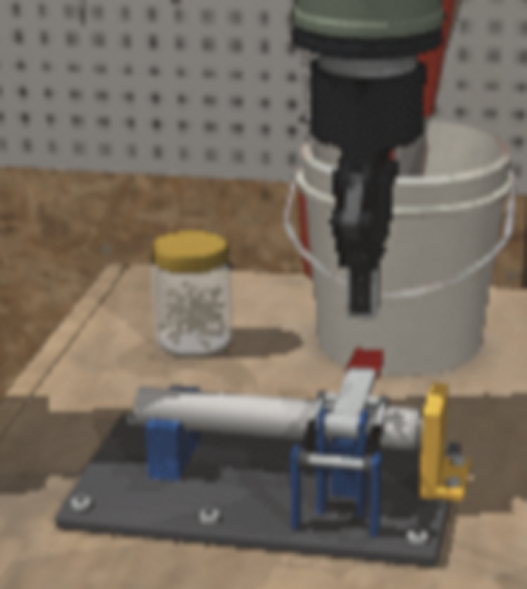

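The strap has snapped away below the finger: red at (367,362), finger tip at (363,312). I'll back off and measure it.

```bash
python3 - <<'E'
from plant import r
from jf import *
import pickle
j=toJ(r.state()['ee_pos'])
r.move_straight(J(j[0],j[1],180),vel=150)
r.goto(J(-40,0,240),qj);rep(r)
V=[r.camera_model('wrist')];cv2.imwrite('pics/f1.png',r.snapshot('wrist'))
r.goto(J(-40,60,240),qj);V.append(r.camera_model('wrist'));cv2.imwrite('pics/f2.png',r.snapshot('wrist'))
cv2.imwrite('pics/fs.png',r.snapshot('side'));pickle.dump(V,open('f.pkl','wb'))
P=[]
for n,m in(('f1',V[0]),('f2',V[1]),('fs',r.camera_model('side'))):
    I=cv2.imread(f'pics/{n}.png');h=cv2.cvtColor(I,cv2.COLOR_BGR2HSV);k=cv2.inRange(h,(0,150,60),(8,255,255))|cv2.inRange(h,(172,150,60),(180,255,255))
    cs,_=cv2.findContours(k,cv2.RETR_EXTERNAL,cv2.CHAIN_APPROX_NONE)
    for c in cs:
        if cv2.contourArea(c)<60: continue
        M=cv2.moments(c);u,v=M['m10']/M['m00'],M['m01']/M['m00'];w=toJ(plane(m,u,v,80))
        print(n,(round(u),round(v)),cv2.contourArea(c),w.round(1))
        if abs(w[0]-65)<25 and abs(w[1]-50)<30: P.append((m,u,v))
print(len(P));print([toJ(tri(*P[:2])[0]).round(1)] if len(P)>1 else 0,rep(r)['clock'])
g=lambda n,a,k:cv2.resize(cv2.imread(n)[a[1]:a[3],a[0]:a[2]],None,fx=k,fy=k,interpolation=cv2.INTER_CUBIC)
cv2.imwrite('pics/f1z.png',g('pics/f1.png',(190,0,390,170),3.8));cv2.imwrite('pics/fsz.png',g('pics/fs.png',(180,160,350,270),4.5))
E
```

```text
38.48 jig [-4.0030e+01  1.2000e-01  2.3979e+02] F [-0.07  0.36  0.14] M [ 0.044 -0.03   0.006] w 0.12
f1 (418, 216) 530.5 [ -73.7 -161.6   80. ]
f1 (448, 216) 581.5 [ -73.1 -196.5   80. ]
f1 (10, 162) 238.5 [-10.1 299.4  80. ]
f1 (231, 89) 747.0 [64.9 50.2 80. ]
f1 (6, 82) 66.0 [ 71.8 281.   80. ]
f1 (30, 78) 63.5 [ 75.9 254.9  80. ]
f1 (18, 79) 116.5 [ 74.6 267.7  80. ]
f2 (460, 217) 571.0 [ -73.4 -150.2   80. ]
f2 (490, 217) 622.0 [ -73.5 -185.1   80. ]
f2 (73, 161) 546.0 [ -9.3 288.7  80. ]
f2 (38, 95) 227.0 [ 58.8 311.1  80. ]
f2 (290, 89) 732.5 [64.6 50.7 80. ]
f2 (107, 82) 235.0 [ 71.6 237.9  80. ]
f2 (72, 80) 61.5 [ 73.1 272.5  80. ]
f2 (56, 80) 91.5 [ 72.8 289.7  80. ]
fs (505, 349) 119.0 [ 411.2 -381.    80. ]
fs (497, 393) 1523.5 [ 385.  -464.7   80. ]
fs (136, 339) 182.5 [ -82.5 -458.3   80. ]
fs (134, 327) 72.5 [ -95.8 -434.6   80. ]
fs (534, 349) 3244.5 [ 448.1 -375.3   80. ]
fs (185, 290) 244.5 [ -56.4 -336.5   80. ]
fs (190, 277) 223.0 [ -61.5 -299.4   80. ]
fs (471, 271) 150.5 [ 394.7 -192.9   80. ]
fs (512, 250) 60.0 [ 477.8 -107.    80. ]
fs (519, 217) 75.5 [519.9  32.3  80. ]
fs (430, 202) 15582.0 [349.1  72.3  80. ]
fs (319, 93) 274.0 [7.0000e-01 1.0156e+03 8.0000e+01]
fs (506, 67) 227.0 [ 831.6 1699.2   80. ]
fs (149, 26) 62.0 [-1608.2  3050.6    80. ]
2
 38.98 jig [-39.8   59.39 239.43] F [-0.23 -0.26 -0.11] M [-0.04  -0.008 -0.001] w 0.16
[array([65. , 50.6, 77.6])] 38.975
```

View pics/f1z.png

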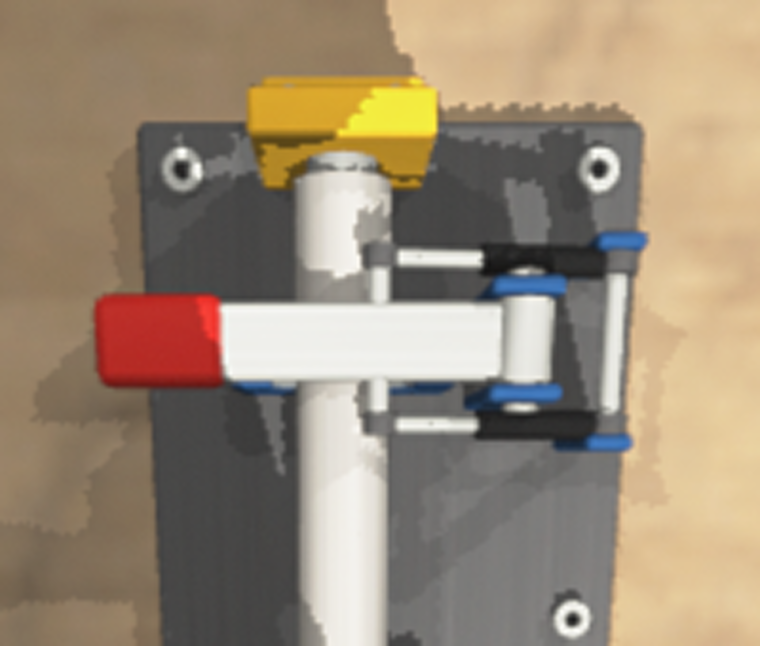

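View pics/fsz.png

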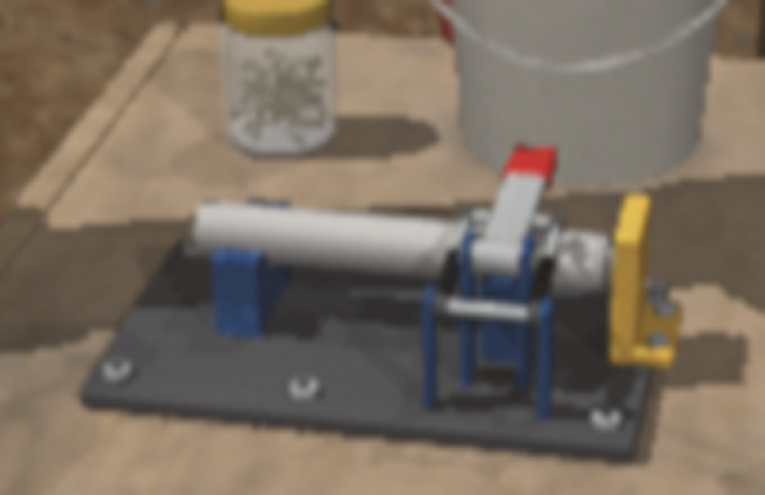

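```bash
python3 - <<'E'
from jf import *
import pickle
V=pickle.load(open('f.pkl','rb'))
f=lambda n,a,k:cv2.resize(cv2.imread(n)[a[1]:a[3],a[0]:a[2]],None,fx=k,fy=k,interpolation=cv2.INTER_CUBIC)
cv2.imwrite('pics/fzz.png',np.hstack([f('pics/f1.png',(255,15,310,75),7),f('pics/f2.png',(315,15,370,75),7)]))
for n,m,c in(('f1',V[0],280),('f2',V[1],0)):
    print([toJ(plane(m,280,v,66)).round(1).tolist() for v in(42,44,46,48)])
E
```

```text
[[111.2, -0.1, 66.0], [109.3, -0.1, 66.0], [107.5, -0.1, 66.0], [105.6, -0.1, 66.0]]
[[110.9, 60.9, 66.0], [109.0, 60.9, 66.0], [107.2, 60.9, 66.0], [105.3, 60.9, 66.0]]
```

View pics/fzz.png

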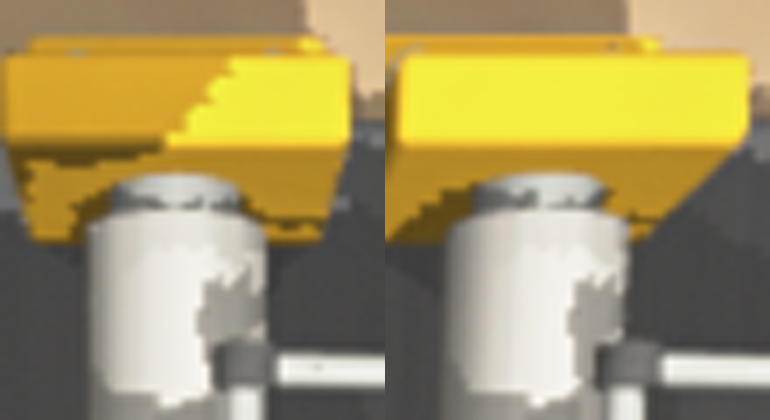

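The force says the bar is home, but the image needs closer checking: bar end ≈108.5 against my early button estimate of 112.7. I'll measure the stop more carefully.

```bash
python3 - <<'E'
from jf import *
import pickle
V=dict(pickle.load(open('v.pkl','rb'))[0]);F=pickle.load(open('f.pkl','rb'))
f=lambda n,a,k:cv2.resize(cv2.imread(n)[a[1]:a[3],a[0]:a[2]],None,fx=k,fy=k,interpolation=cv2.INTER_CUBIC)
cv2.imwrite('pics/but.png',np.hstack([f('pics/j1.png',(190,0,255,32),6),f('pics/j2.png',(295,0,360,32),6)]))
for x in(106,108.5,110,112.7):
    for z in(42,52,62): print(x,z,[proj(m,J(x,0.4,z)).round(1).tolist() for m in(V['j1'],V['j2'],F[0],F[1])])
print('barend top z66',[ (x,proj(F[0],J(x,0.4,66)).round(1).tolist()) for x in(106,108.5,110,112.7)])
E
```

```text
106 42 [[224.7, 26.1], [321.5, 25.5], [279.5, 52.5], [334.5, 52.3]]
106 52 [[223.1, 23.4], [322.7, 22.9], [279.5, 50.6], [336.1, 50.3]]
106 62 [[221.4, 20.6], [324.0, 20.0], [279.5, 48.5], [337.8, 48.3]]
108.5 42 [[224.6, 23.6], [321.6, 23.0], [279.5, 50.0], [334.6, 49.8]]
108.5 52 [[222.9, 20.9], [322.8, 20.3], [279.5, 48.0], [336.2, 47.8]]
108.5 62 [[221.2, 18.0], [324.1, 17.4], [279.5, 45.8], [338.0, 45.6]]
110 42 [[224.5, 22.1], [321.7, 21.5], [279.5, 48.5], [334.7, 48.3]]
110 52 [[222.9, 19.3], [322.9, 18.7], [279.5, 46.4], [336.3, 46.2]]
110 62 [[221.2, 16.4], [324.2, 15.8], [279.5, 44.2], [338.0, 44.0]]
112.7 42 [[224.4, 19.4], [321.8, 18.8], [279.5, 45.8], [334.8, 45.5]]
112.7 52 [[222.8, 16.5], [323.0, 15.9], [279.5, 43.6], [336.4, 43.4]]
112.7 62 [[221.0, 13.5], [324.3, 12.9], [279.5, 41.3], [338.2, 41.1]]
barend top z66 [(106, [279.5, 47.6]), (108.5, [279.5, 44.9]), (110, [279.5, 43.3]), (112.7, [279.5, 40.3])]
```

View pics/but.png

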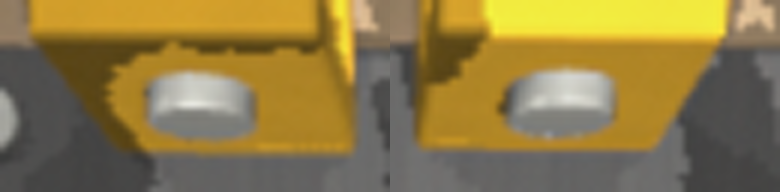

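With the side of the button cylinder excluded, the button's front face is rows 16–24 in j1 and j2, which puts it at x ≈ 109.3. That agrees with the bar end at about 108.5–109 and with the contact force. The strap is closed (red tip at y 50.6, z 77.6, against 50 and 82 with the cameras reading 2–3 mm low). Handing in.

```bash
python3 -c "
from plant import r
print(r.sign_off(), r.state()['clock'])"
```

```text
the job is handed in; nothing more can be done
the job is handed in; nothing more can be done
```

The bar is laid in both V-blocks, slid home against the yellow stop and released, and the strap is snapped shut across it. I handed the job in at about 39 s of the 64 s allowed; no verdict was reported.

**Grasp:** My first grasp closed on nothing. The real fingertips sit about 27 mm behind the reported TCP, which I confirmed with a light touch on the bench (the reading reached 11 N). The second grasp, with that correction, held.

**Laying and sliding:** I set the bar down about 18 mm short of the stop, and it bore evenly on both Vs. I then slid it until Fx built to about 6 N with no further travel, and let go.

**Strap:** I pushed the red tip over its arc with about 4 N until it snapped shut on its own, then backed the gripper away.

**Last checks:**
- **Strap:** The red tip was at jig (65.0, 50.6, 77.6), against (65, 50, 82) expected when closed. The 4 mm height shortfall is partly the 2–3 mm that the wrist-camera heights had been reading low.
- **Stop contact:** My first button estimate (112.7 mm) disagreed with the bar end (about 108.5–109 mm). I had included the button's side; re-measuring its face gave about 109.3 mm. The images agree only to about 1 mm, so the contact force is the firmer evidence that the bar is home.
- **Bystanders:** I planned the moves clear of the jar, tape measure and pliers, and the later pictures show nothing disturbed. I did not re-measure their positions.

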